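# Click the headshell post onto its tray

## Task

Fit the headshell post - the square aluminium tube with a window near its foot and a small ledge at its top - upright over the stub of the charcoal tray, its window on the side of the stub's spring button. Push it down by hand (do not drop it) until it is fully home and the button has popped out through the window, then let go. Leave the other, plain tube standing where it is.

Things in the scene. Friction and masses are not known exactly. Their poses are not given: they have to be found in the camera images.
- post (a point): Centre of the headshell post: loose upright square aluminium tube, 42 mm outside, 36 mm inside, 130 mm tall, 0.17 kg, open both ends. Point on its axis, 65 mm above the foot; z up. Its +x face has the window (22 mm wide, 20 to 46 mm above the foot) and a ledge flush with the top (18 mm wide, 4 thick, juts 26 mm along +x). Its +y and -y faces are plain, to be pinched below the top.
- seat (a point): Point on the stub's axis, on the pad 10 mm above the desk where the post's foot rests when home; on a fixed charcoal tray 200 x 300 x 22 mm. z up, x to the side where the button sticks out; the fitted post's x points the same way (within 15 degrees). Stub: upright round grey spigot, 31 mm wide, straight up to 50 mm above this point, then a cone to 10 mm wide at 80 mm.
- button (a joint): Spring button of the stub: rounded steel nose 8 mm wide, 28 mm above the seat, sloped on top so a post sliding down pushes it in. 0 m = out (sticks out 9 mm from the stub), grows as pushed in, at most 0.011; 1.5 N at 0, 6 N at 9 mm. The sliding post pushes it in 4 to 9 mm, which takes 5 to 10 N downwards; it springs out through the window in the last 8 mm or so.
- plain_post (a point): Centre of the other tube, to be left alone: loose upright square aluminium tube, 42 mm outside, 100 mm tall, without window or ledge. Point 50 mm above its foot, z up. It may stand on either side of the headshell post.
Not all that is in view belongs to the job. What is shaped like the part that bears post but purple or turquoise is not meant.

How it is judged:
By the outcome, as a careful person would: the job done as asked, in the order asked, and still so for the second after the job is handed in, with the robot touching nothing.
It also fails if it takes over 38 s, if anything falls off the work surface, if the arm or the gripper's body presses on something with over 40 N, if the wrist force passes 120 N, or if a joint passes its speed limit or range.

## Robot

A 6-joint arm with a two-finger parallel gripper is mounted at the origin on the work surface. World frame = base frame: x ahead of the robot, y to its left, z up, the work surface at z = 0. Lengths are in m, angles in rad, forces in N, time in s.
With the tool pointing down it reaches from about 0.25 to 0.775 m from the base axis. Payload 4 kg.
Tool frame: the origin (TCP) lies at the very end of the fingers, on their centre line; the grasp point (between the pads) lies 19 mm behind it; z points along the fingers, y is the direction in which the jaws open and shut (so a half turn about z gives the same grasp; the last joint's range is limited). The gripper opens to 85 mm and grips with 20 to 120 N. Pads are 22 mm wide; open, the fingers measure 114 mm over their backs; the gripper's body (76 mm by 85 mm) begins 54 mm behind the grasp point. The pads swing forward as they close: fully open they stand 13 mm farther back than shut.
Start: joints at [1, 0.087, 1.371, -0, 1.684, -0.103], TCP at [0.248, 0.491, 0.231] pointing down, gripper open.
Joint ranges: [-3.1, 3.1], [-0.76, 2.03], [0.27, 2.55], [-1.08, 4.22], [0.17, 2.65], [-2.57, 2.57]. Speed limits (rad/s): [2.79, 2.79, 3.14, 3.14, 3.14, 3.14].

## Interface

Orientations are given as a unit quaternion [x, y, z, w].
In Python, from plant import * gives the robot as it stands. The module is installed in compiled form; this text tells all that it offers.
- The arm moves only by the tool send_rows, never from a script. Its argument "motion" is a list of rows, each a list of 5 numbers: the finger opening in mm, from 0 to 85.4, then the shift along the world's x, y, z normalised to -1 to 1, where 1 is 250 mm, then the turn about the world's z normalised to -1 to 1, where 1 is 180 degrees. In form: [[fingers, tx, ty, tz, roll], ...]. A call has 1 to 10 rows; each row shifts and turns the commanded pose from where the row before left it; what a row does not reach is not made up. A row lasts 1/8 s, in which the tool goes at most 62.5 mm and 10.7 degrees, less where a joint would pass 70% of its speed; a pose out of reach is approached as far as the arm can. A call with a number of a shift or a turn outside -1 to 1 is refused whole. A call with a gripper value outside its range is refused whole. The fingers move at their own pace and stop on an object; "grip_force" is the grip in N (left out, the last holds). Time passes only in rows, so rows that do not move let the fingers close. It gives the time, the measured TCP pose, the force and the opening at its end, in the units of the state.
- observe(): the state, without advancing time (a new reading comes with each control period).
- grab_frame(name): name is "side" or "top" or "wrist"; returns a dict with "color" (480x640x3 uint8, red, green, blue), "intrinsics" (3x3 intrinsics, pixels), "rvec" (rotation vector, rad) and "tvec" (3), from world to camera coordinates, as OpenCV has them. Camera axes: x right, y down, z forward; pixel columns grow to the right and rows downward; lengths in m; the calibration is good to about 2 mm. The wrist camera is an equidistant fisheye: a pixel r from the principal point sees the ray r / f radians off the axis. A picture is of the moment at which its call begins. There is no depth.
- finish_job(): hands the job in, once; it reports no verdict.
The state is a dict: "time": time; "joints": joint angles; "qd": joint speeds; "tau": joint torques, N m; "tcp_pos": TCP position; "tool_rot": TCP orientation; "force": force on the tool from outside, world axes, zero at the start; "moment": the same for the moment, N m; "grip_width": finger opening in m.
Only numpy, scipy, OpenCV 4.12 (cv2) and the standard library are available. Lean on these libraries where they do the work, as an engineer would, in place of code of your own. Each camera call takes 0.05 s, during which the arm holds its last target.

## Working session

There is one attempt and no reset: what is moved stays moved. The work goes in short steps, Python scripts to look and compute and a tool call to move; the robot and the scene stay as the last step left them, time stands still between calls to the robot, and variables do not carry over. Pictures are saved under pics/ and viewed, and the job is handed in when it is done.

Besides the shell and the picture viewer there is one more tool, called by a JSON object that holds its "fn" and its "kwargs". send_rows: Moves the arm, as the interface text tells. Scaled input: -1 to 1 covers 250 mm each way for a shift and 180 degrees each way for a turn. Its arguments: {"type":"object","properties":{"motion":{"type":"array"},"grip_force":{"type":"number"}},"required":["motion"]}

```bash
mkdir -p pics
python3 - <<'E'
from plant import *
import cv2
print(observe())
for n in ["side","top","wrist"]:
    f=grab_frame(n); cv2.imwrite(f"pics/{n}0.png",f["color"][:,:,::-1]); print(n,f["intrinsics"],f["rvec"],f["tvec"])
E
```

```text
{'time': 0.0, 'joints': array([ 9.99898658e-01,  8.79749672e-02,  1.37227659e+00,  2.42960379e-05,
        1.68362032e+00, -1.03104570e-01]), 'qd': array([-0.00062648, -0.00084051,  0.00114294,  0.00093597,  0.00210829,
       -0.00092975]), 'tau': array([-6.12497697e-04, -3.51875317e+01, -3.13265777e+01, -2.79776714e-04,
        1.09899804e-02, -2.68682101e-05]), 'tcp_pos': array([0.24772782, 0.49048138, 0.2301169 ]), 'tool_rot': array([ 2.31768255e-01,  9.72770362e-01, -1.07151654e-03, -3.88215171e-04]), 'force': array([0.71620375, 0.09520883, 0.06222624]), 'moment': array([0.04035488, 0.00244741, 0.01517093]), 'grip_width': 0.0854717678167989}
side [[501.13176502   0.         323.71682312]
 [  0.         501.13176502 235.33535953]
 [  0.           0.           1.        ]] [ 0.07427424 -2.6945585   1.54123579] [0.50590043 0.10355386 0.90830953]
top [[502.68374073   0.         311.03021782]
 [  0.         502.68374073 232.47635777]
 [  0.           0.           1.        ]] [ 2.16427086 -2.18581015  0.06992912] [-0.05795032  0.51429925  1.02339652]
wrist [[371.64829954   0.         330.23096557]
 [  0.         371.64829954 243.81447939]
 [  0.           0.           1.        ]] [-2.46090377 -1.51478728 -0.21486194] [-0.54864542 -0.03745702  0.37982247]
```

View pics/side0.png

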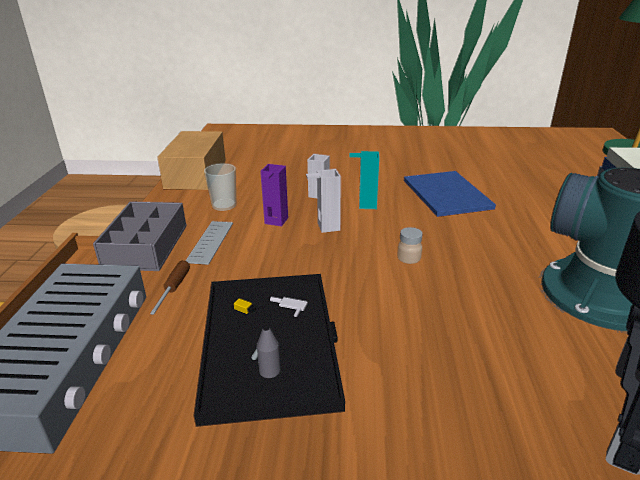

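View pics/top0.png

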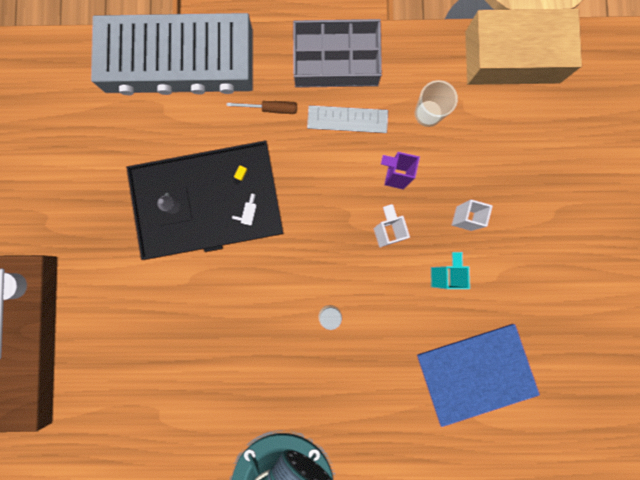

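View pics/wrist0.png

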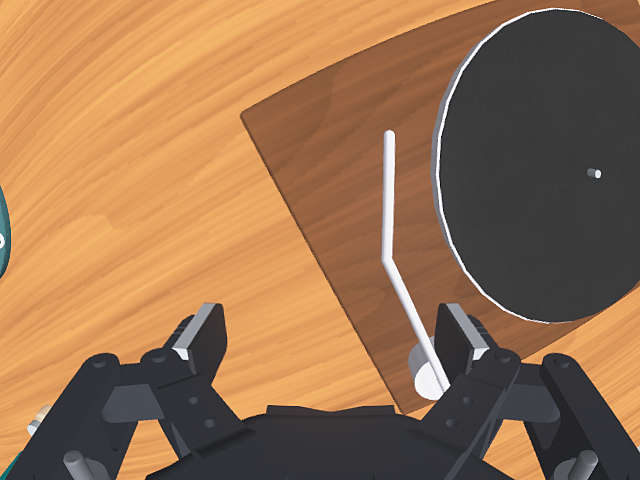

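In the top view the candidates are:
- silver tube with ledge, (392,230)
- silver plain tube, (472,214)
- purple tube with ledge, (400,170)
- turquoise tube with ledge, (452,275)

By the description it is the silver one with the ledge, so I'll check that in crops.

Run:
```python
import cv2,numpy as np
t=cv2.imread("pics/top0.png"); s=cv2.imread("pics/side0.png")
a=cv2.resize(t[195:255,365:425],None,fx=8,fy=8,interpolation=cv2.INTER_CUBIC)
cv2.imwrite("pics/c1.png",a)
cv2.imwrite("pics/c2.png",cv2.resize(t[175:235,135:215],None,fx=8,fy=8,interpolation=cv2.INTER_CUBIC))
cv2.imwrite("pics/c3.png",cv2.resize(s[145:240,290:385],None,fx=6,fy=6,interpolation=cv2.INTER_CUBIC))
cv2.imwrite("pics/c4.png",cv2.resize(s[315:390,225:305],None,fx=7,fy=7,interpolation=cv2.INTER_CUBIC))
```

```text
(no output)
```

View pics/c1.png

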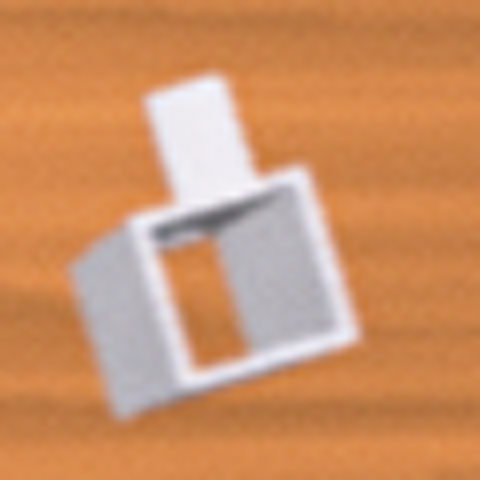

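View pics/c2.png

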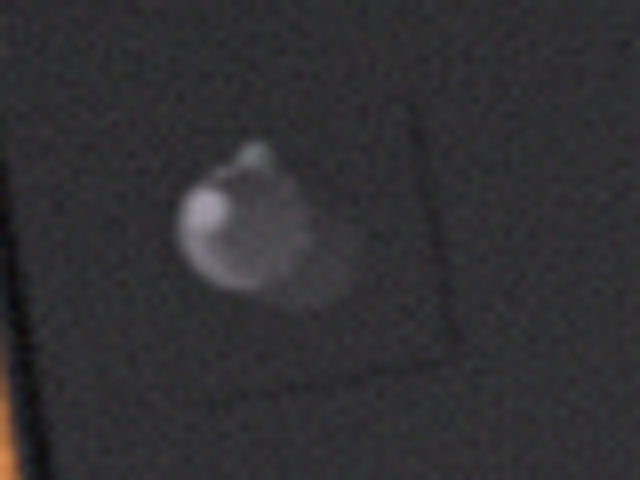

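View pics/c3.png

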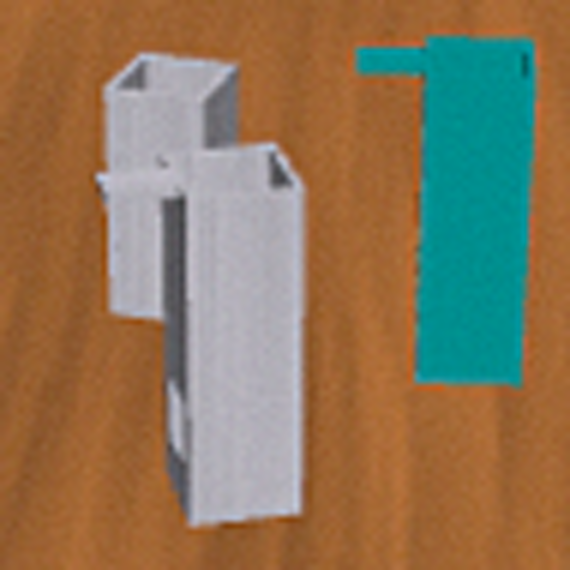

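View pics/c4.png

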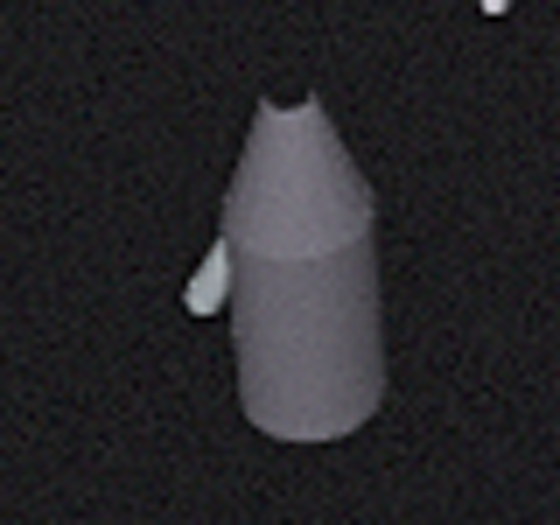

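The crops confirm the choice. The tube at top (392,230) is silver, has a ledge and has its window under the ledge. The stub button points up (+x) in the top view. Now I'll solve the poses.

```bash
cat > h.py <<'E'
import cv2,numpy as np
from scipy.optimize import least_squares
C={}
C['side']=(np.array([[501.13176502,0,323.71682312],[0,501.13176502,235.33535953],[0,0,1]]),np.array([0.07427424,-2.6945585,1.54123579]),np.array([0.50590043,0.10355386,0.90830953]))
C['top']=(np.array([[502.68374073,0,311.03021782],[0,502.68374073,232.47635777],[0,0,1]]),np.array([2.16427086,-2.18581015,0.06992912]),np.array([-0.05795032,0.51429925,1.02339652]))
def proj(c,P):
    K,r,t=C[c]; return cv2.projectPoints(np.array(P,float).reshape(-1,3),r,t,K,None)[0].reshape(-1,2)
def onz(c,uv,z):
    K,r,t=C[c]; R=cv2.Rodrigues(r)[0]; o=-R.T@t; d=R.T@np.linalg.inv(K)@np.array([uv[0],uv[1],1]); return o+d*(z-o[2])/d[2]
def crop(u,f,x0,y0): return ((u[0]+.5)/f-.5+x0,(u[1]+.5)/f-.5+y0)
E
python3 - <<'E'
from h import *
T=[((-21,21),(130,217),.13),((21,21),None,0)]
o=np.array
# local mm points and crop pixels
top=[((21,21,130),(130,217)),((21,-21,130),(308,167)),((-21,-21,130),(358,340)),((-21,21,130),(185,388)),((47,9,130),(145,97)),((47,-9,130),(220,72)),((21,21,0),(70,265)),((-21,21,0),(117,418))]
top=[(p,crop(u,8,365,195)) for p,u in top]
side=[((21,21,130),(187,193)),((-21,21,130),(300,188)),((21,21,0),(190,524)),((-21,21,0),(300,514)),((-21,-21,130),(275,145))]
side=[(p,crop(u,6,290,145)) for p,u in side]
def W(p,q):
    c,s=np.cos(q[2]),np.sin(q[2]); return [(q[0]+(c*a-s*b)/1e3,q[1]+(s*a+c*b)/1e3,z/1e3) for a,b,z in p]
def res(q,which):
    r=[]
    for c,l in which: r.append((proj(c,W([p for p,_ in l],q))-o([u for _,u in l])).ravel())
    return np.concatenate(r)
for w in ([('top',top)],[('side',side)],[('top',top),('side',side)]):
    s=least_squares(res,[.5,-.15,0],args=(w,),loss='soft_l1'); print(s.x,np.degrees(s.x[2]),np.round(s.fun,1))
# stub
tip=crop((208,210),8,135,175); print('tip top',onz('top',tip,.09))
print('tip side',onz('side',crop((290,105),7,225,315),.09))
print('button top',onz('top',crop((256,152),8,135,175),.038),'side',onz('side',crop((200,302),7,225,315),.036))
# both-view triangulated tip
f=lambda X:np.r_[proj('top',X)[0]-tip,proj('side',X)[0]-crop((290,100),7,225,315)]
s=least_squares(f,[.5,.2,.09]);print(s.x,s.fun)
for a in [(128,168),(266,142),(283,233),(142,258)]: print('tray',onz('top',a,.022))
# side base of stub: bottom ellipse centre approx
print('base side L,R',onz('side',crop((240,405),7,225,315),.01),onz('side',crop((385,395),7,225,315),.01))
E
```

```text
[ 0.50939799 -0.22025274  0.27925501] 16.000133594816056 [ 0.1 -0.  -0.5 -0.2  0.1 -0.2 -0.1  0.3  0.3 -0.2  0.2  0.2 -0.1  0.1
 -0.1  0. ]
[ 0.50963256 -0.22073361  0.2645323 ] 15.156584450729902 [-0.4  1.   0.5 -0.  -0.2  0.1 -0.  -0.3  0.2 -0.5]
[ 0.50949749 -0.2202585   0.27716763] 15.880535422522236 [ 0.1 -0.1 -0.4 -0.2  0.1 -0.2 -0.1  0.2  0.3 -0.3  0.2  0.1 -0.   0.
 -0.1 -0.  -0.2  1.1  0.6  0.  -0.   0.2  0.1 -0.3  0.1 -0.5]
tip top [0.57327263 0.22921656 0.09      ]
tip side [0.57226925 0.23292219 0.09      ]
button top [0.59573861 0.23344085 0.038     ] side [0.59458942 0.23282621 0.036     ]
[0.57309566 0.22966514 0.08845692] [ 0.0168403   0.2033102  -0.14397617 -0.01885588]
tray [0.65347301 0.32040608 0.022     ]
tray [0.70528947 0.02981761 0.022     ]
tray [ 0.51303379 -0.00499056  0.022     ]
tray [0.46413715 0.28763613 0.022     ]
base side L,R [0.58770354 0.23571972 0.01      ] [0.55779732 0.23133973 0.01      ]
```

{"fn": "send_rows", "kwargs": {"motion": [[85,0.065,-0.178,0,0.015],[85,0.065,-0.178,0,0.015],[85,0.065,-0.178,0,0.015],[85,0.065,-0.178,0,0.015],[85,0.065,-0.178,0,0.015],[85,0.065,-0.178,0,0.015],[85,0.065,-0.178,0,0.015],[85,0.065,-0.178,0,0.015]], "grip_force": 60}}

```text
time: 1.15
tcp_pos: [0.3781, 0.1334, 0.2311]
tool_rot: [0.045, 0.999, 0.0, 0.0]
force: [0.7, 1.3, -0.5]
grip_width: 0.0851
```

{"fn": "send_rows", "kwargs": {"motion": [[85,0.065,-0.178,0,0.015],[85,0.065,-0.178,0,0.015],[85,0.065,-0.178,0,0.015],[85,0.065,-0.178,0,0.015],[85,0.065,-0.178,0,0.015],[85,0.065,-0.178,0,0.015],[85,0.065,-0.178,0,0.015],[85,0.065,-0.178,0,0.015],[85,0,0,0,0],[85,0,0,0,0]]}}

```text
time: 2.4
tcp_pos: [0.5077, -0.2206, 0.2308]
tool_rot: [-0.142, 0.99, 0.001, -0.0]
force: [-0.2, -0.1, 0.7]
grip_width: 0.0846
```

Run:
```python
from plant import *
import cv2,numpy as np
s=observe();p=s['tcp_pos'];q=s['tool_rot'];print(s['time'],p,q,np.degrees(2*np.arctan2(q[1],q[0]))-90,s['force'])
print('need mm',(np.array([.5095,-.2203])-p[:2])*1e3)
f=grab_frame("wrist"); cv2.imwrite("pics/w1.png",f["color"][:,:,::-1])
```

```text
2.4 [ 0.50769374 -0.22062233  0.23077685] [-1.42388798e-01  9.89810408e-01  7.36039918e-04 -4.95501661e-04] 106.3722052407241 [-0.15140302 -0.10667274  0.69342473]
need mm [1.80625544 0.32232518]
```

View pics/w1.png

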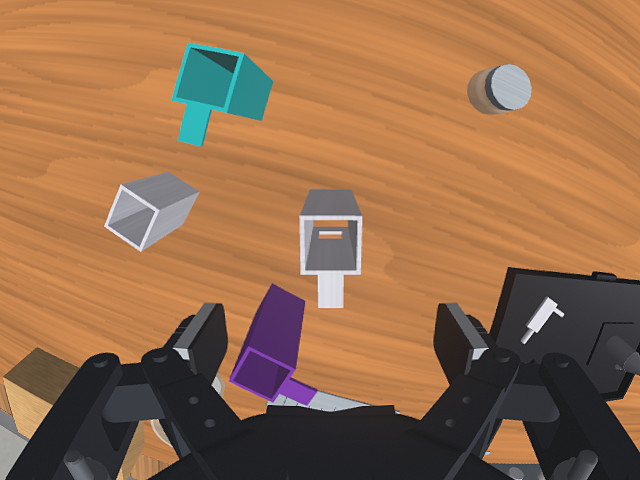

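The post is centred between the fingers in the wrist view: post at column 331, jaw midpoint at 330. Next I descend and grip.

{"fn": "send_rows", "kwargs": {"motion": [[85,0.007,0.001,0,-0.002],[85,0,0,-0.1,0],[85,0,0,-0.1,0],[85,0,0,-0.1,0],[85,0,0,-0.1,0],[85,0,0,-0.1,0],[85,0,0,-0.08,0],[85,0,0,0,0]]}}

```text
time: 3.45
tcp_pos: [0.5086, -0.2192, 0.0847]
tool_rot: [-0.14, 0.99, 0.001, -0.002]
force: [-0.1, -0.4, 0.2]
grip_width: 0.0851
```

{"fn": "send_rows", "kwargs": {"motion": [[38,0,0,0,0],[38,0,0,0,0],[38,0,0,0,0],[38,0,0,0,0],[38,0,0,0,0],[38,0,0,0,0],[38,0,0,0,0],[38,0,0,0,0]]}}

```text
time: 4.45
tcp_pos: [0.5105, -0.2208, 0.0879]
tool_rot: [-0.14, 0.99, -0.0, 0.001]
force: [-0.3, 2.3, 5.6]
grip_width: 0.0416
```

Run:
```python
from plant import *
import cv2,numpy as np
s=observe();print(s)
f=grab_frame("wrist"); cv2.imwrite("pics/w2.png",f["color"][:,:,::-1])
f=grab_frame("side"); cv2.imwrite("pics/s2.png",cv2.resize(f["color"][90:290,240:460,::-1],None,fx=3,fy=3))
```

```text
{'time': 4.45, 'joints': array([-5.10648033e-01,  1.71253414e-01,  1.56639127e+00,  8.26397800e-04,
        1.40186232e+00, -2.36157257e+00]), 'qd': array([-0.00160156, -0.00113512,  0.0003109 ,  0.00191266,  0.00227666,
        0.00173265]), 'tau': array([-8.28504134e-01, -3.37971497e+01, -2.74064094e+01, -4.41403287e-01,
       -5.09592500e-01, -2.44582865e-03]), 'tcp_pos': array([ 0.51053312, -0.22082596,  0.08792679]), 'tool_rot': array([-1.39538132e-01,  9.90216065e-01, -3.07551449e-04,  1.07649978e-03]), 'force': array([-0.25803201,  2.26368403,  5.57721586]), 'moment': array([ 0.32805721,  0.13690363, -0.01354144]), 'grip_width': 0.04158759884987659}
```

View pics/w2.png

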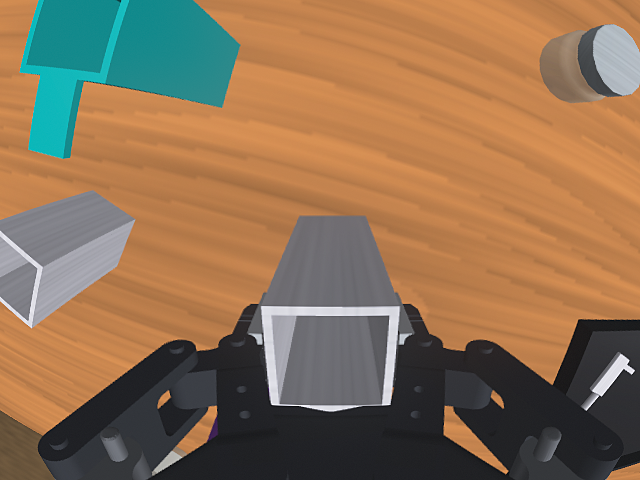

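View pics/s2.png

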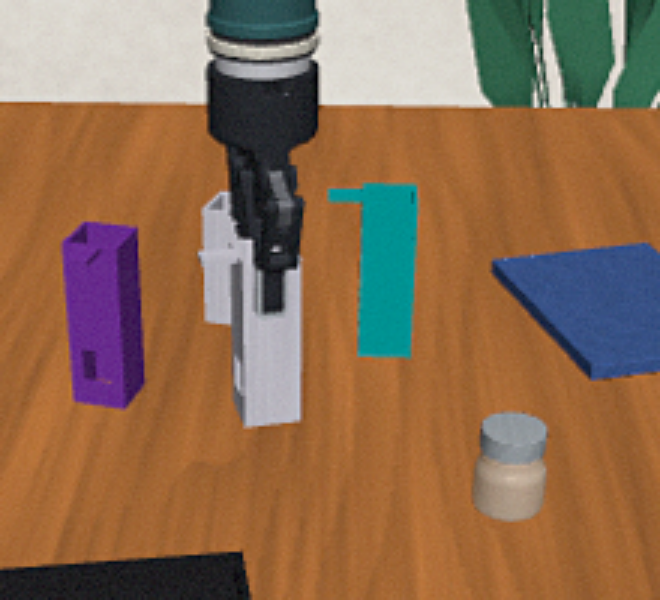

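The post is gripped (width 41.6 mm) and centred in the pads. The side view shows it still upright. Now I lift and carry it.

{"fn": "send_rows", "kwargs": {"motion": [[38,0,0,0.04,0],[38,0,0,0.1,0],[38,0,0,0.1,0],[38,0,0,0.1,0],[38,0,0,0.1,0],[38,0,0,0.08,0],[38,0,0,0,0]]}}

```text
time: 5.42
tcp_pos: [0.5104, -0.2215, 0.2181]
tool_rot: [-0.139, 0.99, -0.001, 0.001]
force: [0.5, -0.2, -2.8]
grip_width: 0.0416
```

{"fn": "send_rows", "kwargs": {"motion": [[38,0.01,0.08,0,-0.002],[38,0.02,0.14,0,-0.003],[38,0.02,0.14,0,-0.004],[38,0.02,0.14,0,-0.004],[38,0.02,0.14,0,-0.004],[38,0.02,0.14,0,-0.004],[38,0.02,0.14,0,-0.004],[38,0.02,0.14,0,-0.004],[38,0.02,0.14,0,-0.004],[38,0.02,0.14,0,0]]}}

```text
time: 6.68
tcp_pos: [0.5566, 0.1151, 0.2143]
tool_rot: [-0.088, 0.996, -0.0, -0.002]
force: [-0.4, -0.4, -2.1]
grip_width: 0.0413
```

{"fn": "send_rows", "kwargs": {"motion": [[38,0.02,0.14,0,0],[38,0.02,0.14,0,0],[38,0.02,0.12,0,0],[38,0,0.06,0,0],[38,0,0,0,0],[38,0,0,0,0],[38,0,0,0,0]]}}

```text
time: 7.55
tcp_pos: [0.5724, 0.228, 0.2165]
tool_rot: [-0.087, 0.996, -0.0, 0.0]
force: [0.7, 0.1, -2.2]
grip_width: 0.0415
```

Run:
```python
from plant import *
import cv2,numpy as np
s=observe();q=s['tool_rot'];print(s['time'],s['tcp_pos'],np.degrees(2*np.arctan2(q[1],q[0]))-90,q,s['force'],s['grip_width'])
f=grab_frame("wrist"); cv2.imwrite("pics/w3.png",f["color"][:,:,::-1])
f=grab_frame("side"); cv2.imwrite("pics/s3full.png",f["color"][:,:,::-1]);cv2.imwrite("pics/s3.png",cv2.resize(f["color"][220:400,180:380,::-1],None,fx=3,fy=3))
f=grab_frame("top"); cv2.imwrite("pics/t3.png",f["color"][:,:,::-1])
```

```text
7.55 [0.5723773  0.22799371 0.21649845] 100.01111790261226 [-8.72523940e-02  9.96186224e-01 -1.34008082e-04  9.17571396e-05] [ 0.70675223  0.14264574 -2.19244146] 0.04149027053722622
```

View pics/w3.png

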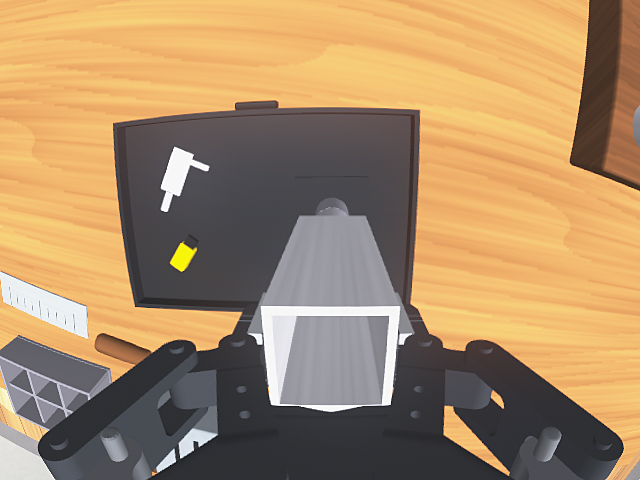

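View pics/s3full.png

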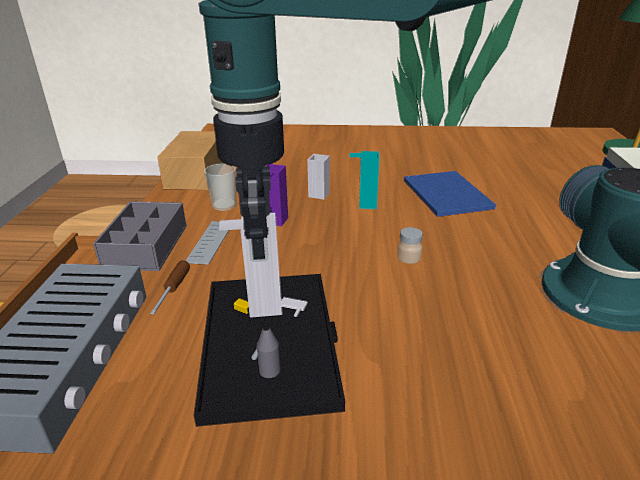

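View pics/t3.png

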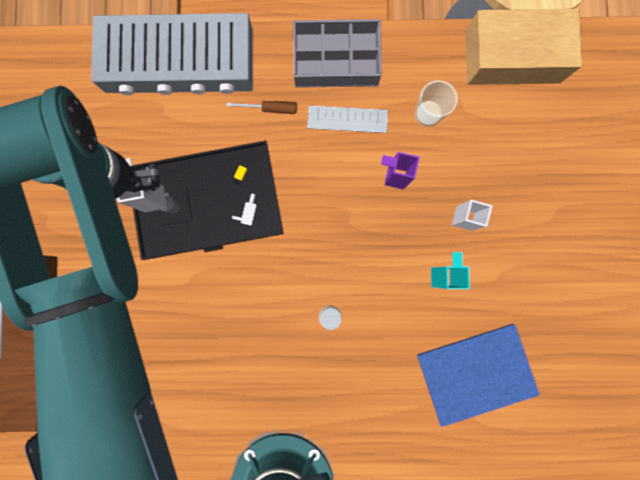

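Run:
```python
from h import *
im=cv2.imread("pics/s3full.png")
cv2.imwrite("pics/s3c.png",cv2.resize(im[205:385,205:305],None,fx=3.3,fy=3.3,interpolation=cv2.INTER_CUBIC))
a=np.radians(10);c,s=np.cos(a),np.sin(a)
foot=.2165-.0879
for nm,(x,y) in {'post':(.5724,.228)}.items():
  P=[(x+c*u-s*v,y+s*u+c*v,z) for z in(foot,foot+.13) for u,v in((.021,.021),(-.021,.021),(.021,-.021),(-.021,-.021))]
  print(proj('side',P).round(1))
P=[(.573,.2297,.09),(.573,.2297,.06),(.573,.2297,.01)]
print(proj('side',P).round(1), ((proj('side',P)-[205,205])*3.3).round())
```

```text
[[248.8 316.5]
 [280.8 313.9]
 [249.2 297. ]
 [279.5 294.7]
 [239.6 230.8]
 [275.2 228.5]
 [240.5 214.2]
 [274.1 212.2]]
[[265.8 328. ]
 [267.2 344.2]
 [269.5 369.8]] [[201. 406.]
 [205. 459.]
 [213. 544.]]
```

View pics/s3c.png

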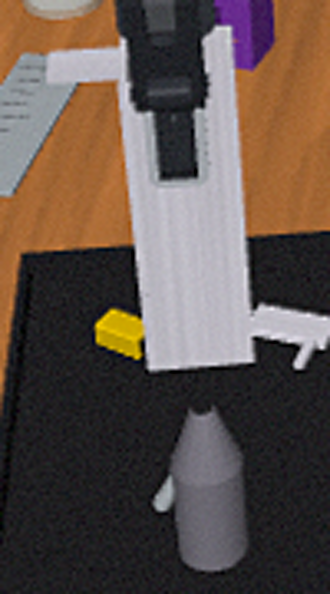

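The foot sits about 2 mm short in x and 1 mm short in y of the stub axis (side crop: foot centre at column 266, tip at 266, corrected for perspective). I'll apply that and start down.

{"fn": "send_rows", "kwargs": {"motion": [[38,0.007,0.005,0,0],[38,0,0,-0.05,0],[38,0,0,-0.05,0],[38,0,0,-0.05,0],[38,0,0,-0.05,0],[38,0,0,0,0],[38,0,0,0,0]]}}

```text
time: 8.57
tcp_pos: [0.5742, 0.2305, 0.1666]
tool_rot: [-0.088, 0.996, 0.0, 0.0]
force: [0.1, -0.6, -1.8]
grip_width: 0.0415
```

Run:
```python
from plant import *
import cv2,numpy as np
s=observe();q=s['tool_rot'];print(s['time'],s['tcp_pos'],q,s['force'],s['moment'])
f=grab_frame("side"); cv2.imwrite("pics/s4.png",cv2.resize(f["color"][225:385,205:305,::-1],None,fx=3.5,fy=3.5))
```

```text
8.575 [0.57421128 0.23049653 0.16664013] [-8.80024352e-02  9.96120210e-01  1.07616573e-04  2.93433613e-04] [ 0.07780596 -0.58141246 -1.81170942] [ 0.02143676 -0.01059137 -0.03777054]
```

View pics/s4.png

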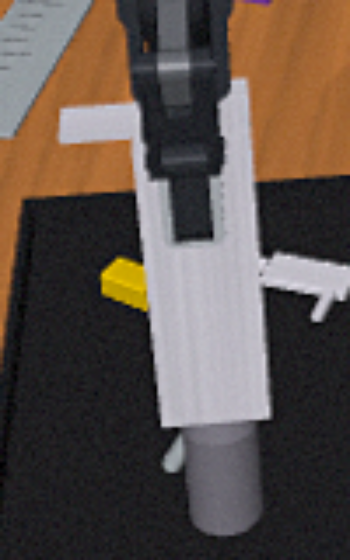

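The foot is over the cone with no side force. I continue down to the button.

{"fn": "send_rows", "kwargs": {"motion": [[38,0,0,-0.03,0],[38,0,0,-0.03,0],[38,0,0,-0.03,0],[38,0,0,-0.03,0],[38,0,0,0,0],[38,0,0,0,0]]}}

```text
time: 9.38
tcp_pos: [0.5743, 0.2305, 0.1366]
tool_rot: [-0.088, 0.996, 0.0, 0.0]
force: [0.7, 0.4, -1.7]
grip_width: 0.0412
```

Run:
```python
from plant import *
s=observe();print(s['tcp_pos'],s['force'],s['moment'],s['tool_rot'])
```

```text
[0.57426369 0.23046151 0.13662698] [ 0.68041247  0.43572594 -1.72033654] [ 0.05037747 -0.19866135  0.00347937] [-8.79621178e-02  9.96123779e-01  9.84683928e-05  2.70798346e-04]
```

Foot is at about 48.7 mm and free on the spigot. Now the push past the button.

{"fn": "send_rows", "kwargs": {"motion": [[38,0,0,-0.02,0],[38,0,0,-0.02,0],[38,0,0,-0.02,0],[38,0,0,-0.02,0],[38,0,0,0,0],[38,0,0,0,0]]}}

```text
time: 10.12
tcp_pos: [0.5738, 0.2302, 0.1154]
tool_rot: [-0.088, 0.996, -0.0, -0.001]
force: [5.0, 0.4, -3.0]
grip_width: 0.0415
```

{"fn": "send_rows", "kwargs": {"motion": [[38,0,0,-0.02,0],[38,0,0,-0.02,0],[38,0,0,-0.01,0],[38,0,0,0,0],[38,0,0,0,0]]}}

```text
time: 10.75
tcp_pos: [0.5723, 0.2301, 0.1028]
tool_rot: [-0.088, 0.996, -0.0, -0.002]
force: [-0.9, 0.0, -1.7]
grip_width: 0.0411
```

Run:
```python
from plant import *
import cv2
s=observe();print(s['tcp_pos'],s['force'],s['moment'],s['tool_rot'])
f=grab_frame("side"); cv2.imwrite("pics/s5.png",cv2.resize(f["color"][245:395,205:305,::-1],None,fx=4,fy=4))
```

```text
[0.57230981 0.23011323 0.1027846 ] [-0.86318438  0.03977557 -1.67794665] [-0.00495289  0.09214328 -0.04214025] [-8.80745968e-02  9.96111056e-01 -3.06160903e-04 -2.35283358e-03]
```

View pics/s5.png

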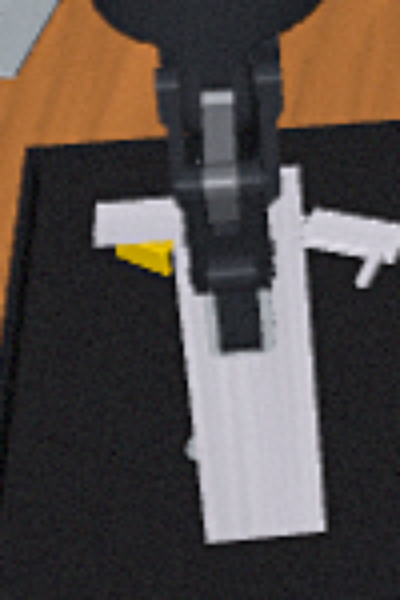

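The button nose now shows through the window (crop (190,447)), with about 5 mm left to go. I push until it seats.

{"fn": "send_rows", "kwargs": {"motion": [[38,0,0,-0.01,0],[38,0,0,-0.01,0],[38,0,0,0,0],[38,0,0,0,0]]}}

```text
time: 11.3
tcp_pos: [0.574, 0.2304, 0.0989]
tool_rot: [-0.088, 0.996, 0.0, 0.0]
force: [0.3, 0.1, -2.4]
grip_width: 0.0416
```

{"fn": "send_rows", "kwargs": {"motion": [[38,0,0,-0.01,0],[38,0,0,-0.01,0],[38,0,0,0,0],[38,0,0,0,0]]}}

```text
time: 11.8
tcp_pos: [0.5746, 0.2306, 0.0979]
tool_rot: [-0.088, 0.996, 0.0, 0.002]
force: [-4.8, -0.5, 10.5]
grip_width: 0.0413
```

Run:
```python
from plant import *
import cv2
s=observe();print(s['tcp_pos'],s['force'],s['moment'],s['tool_rot'])
f=grab_frame("side"); cv2.imwrite("pics/s6.png",cv2.resize(f["color"][245:395,205:305,::-1],None,fx=4,fy=4))
```

```text
[0.57461432 0.23064887 0.09793273] [-4.78316179 -0.54782682 10.48609828] [-0.42512502  0.93813702 -0.05969297] [-8.80389914e-02  9.96115772e-01  2.54273971e-04  1.56209658e-03]
```

View pics/s6.png

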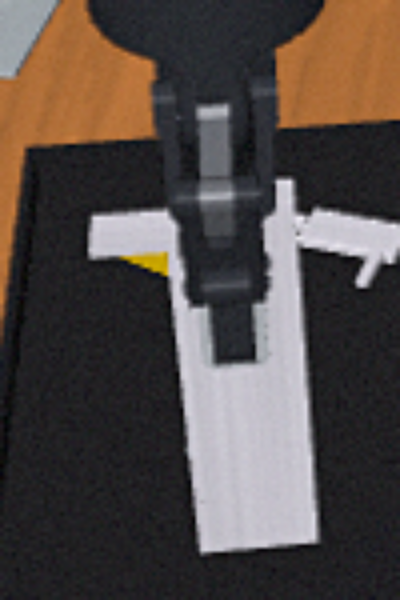

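Contact is at TCP z = 0.0979, exactly the predicted home height, with 10.5 N pushing up (about 12 N above the hanging load). The near edge now hides the button from the side camera. I'll let go, rise straight up and look.

{"fn": "send_rows", "kwargs": {"motion": [[55,0,0,0,0],[85,0,0,0,0],[85,0,0,0,0],[85,0,0,0,0],[85,0,0,0,0],[85,0,0,0,0],[85,0,0,0,0]]}}

```text
time: 12.72
tcp_pos: [0.574, 0.2304, 0.0938]
tool_rot: [-0.088, 0.996, 0.0, -0.0]
force: [-0.3, 0.1, -0.2]
grip_width: 0.0852
```

{"fn": "send_rows", "kwargs": {"motion": [[85,0,0,0.05,0],[85,0,0,0.1,0],[85,0,0,0.1,0],[85,0,0,0.1,0],[85,0,0,0.1,0],[85,0,0,0.1,0],[85,0,0,0,0]]}}

```text
time: 13.6
tcp_pos: [0.5753, 0.2308, 0.2354]
tool_rot: [-0.088, 0.996, 0.001, 0.004]
force: [0.0, -0.6, -0.3]
grip_width: 0.0848
```

Run:
```python
from plant import *
import cv2
s=observe();print(s['time'],s['tcp_pos'],s['force'])
f=grab_frame("side"); cv2.imwrite("pics/s7f.png",f["color"][:,:,::-1]);cv2.imwrite("pics/s7.png",cv2.resize(f["color"][265:395,215:305,::-1],None,fx=4.5,fy=4.5))
f=grab_frame("wrist"); cv2.imwrite("pics/w7.png",f["color"][:,:,::-1])
f=grab_frame("top"); cv2.imwrite("pics/t7.png",cv2.resize(f["color"][120:270,80:300,::-1],None,fx=3.5,fy=3.5))
```

```text
13.6 [0.57531967 0.23081062 0.23538908] [ 0.0018847  -0.59142014 -0.3039999 ]
```

View pics/s7.png

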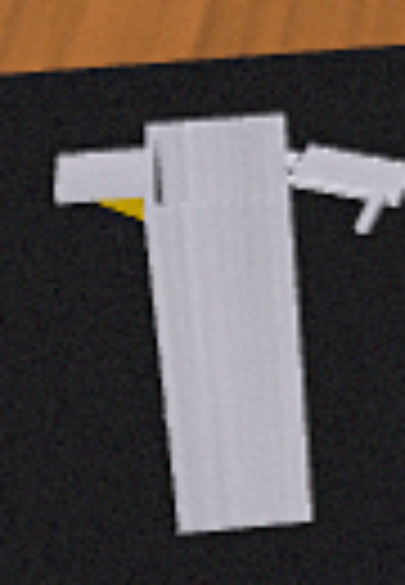

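View pics/w7.png

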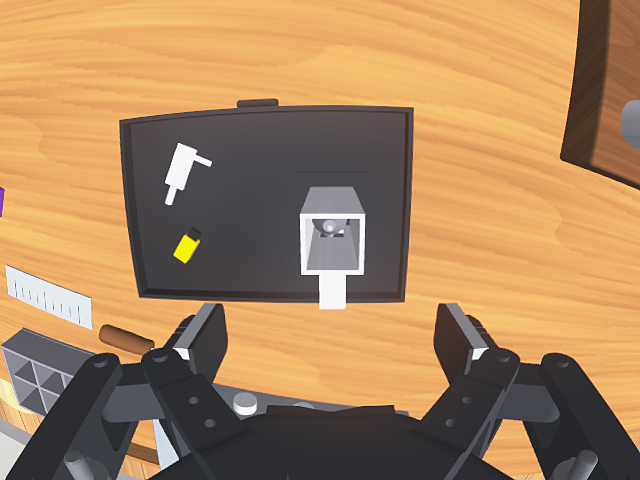

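View pics/t7.png

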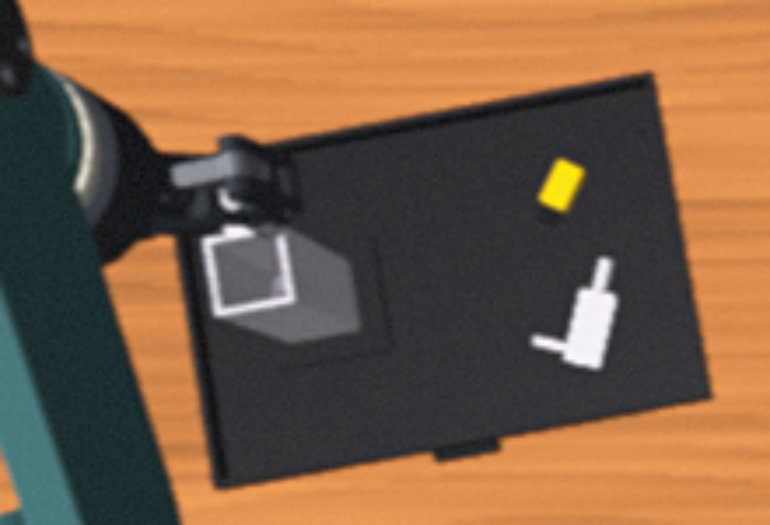

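Run:
```python
from h import *
a=np.radians(10);c,s=np.cos(a),np.sin(a)
obs=[crop(u,4.5,215,265) for u in((147,124),(287,114),(180,534),(312,521))]
L=[(21,21,130),(-21,21,130),(21,21,0),(-21,21,0)]
def W(q): 
  c,s=np.cos(q[2]),np.sin(q[2]); return [(q[0]+(c*u-s*v)/1e3,q[1]+(s*u+c*v)/1e3,q[3]+z/1e3) for u,v,z in L]
f=lambda q:(proj('side',W(q))-obs).ravel()
for z in (.01,.012,.015):
  r=least_squares(lambda q:f([q[0],q[1],q[2],z]),[.573,.23,.17]);print(z,r.x,np.degrees(r.x[2]),r.fun.round(2),r.cost)
for ext in(.0245,.020):
  b=(.573+c*ext,.2297+s*ext,.038-.002);print('button',proj('side',b),(proj('side',b)-[215,265])*4.5)
q=r.x
for X in [(.573,.2297)]:
  e=(X[0]+c*.021-s*.021,X[1]+s*.021+c*.021,.03);print('edge',proj('side',e))
w=cv2.imread("pics/w7.png"); cv2.imwrite("pics/w7c.png",cv2.resize(w[175:315,270:400],None,fx=5,fy=4.2,interpolation=cv2.INTER_CUBIC))
```

```text
0.01 [0.57636015 0.2137894  0.17622895] 10.097175312824824 [-0.15 10.62  0.43 10.37  0.12 -9.77 -0.4  -9.52] 203.33303850305398
0.012 [0.57586426 0.21599459 0.17586046] 10.076062003354012 [-0.23 10.47  0.49 10.21  0.08 -9.62 -0.33 -9.38] 197.36891682983216
0.015 [0.57512014 0.21930226 0.17529446] 10.043632474792346 [-3.600e-01  1.023e+01  5.800e-01  9.970e+00  1.000e-02 -9.400e+00
 -2.200e-01 -9.170e+00] 188.53043428184662
button [[251.25607523 358.21027714]] [[163.15233852 419.44624713]]
button [[254.40027578 357.93511795]] [[177.301241   418.20803075]]
edge [[253.96083806 371.7337341 ]]
```

View pics/w7c.png

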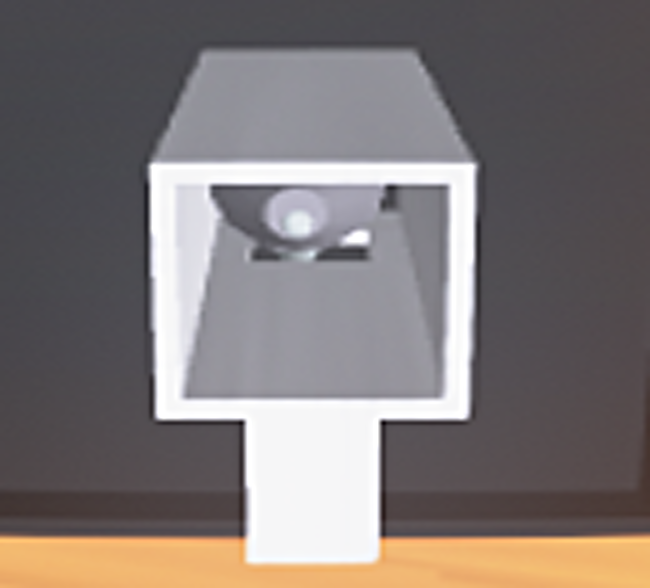

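Run:
```python
from h import *
obs=[crop(u,4.5,215,265) for u in((147,124),(287,114),(180,534),(312,521),(54,155),(54,203))]
L=[(21,-21,130),(-21,-21,130),(21,21,0),(-21,21,0),(47,-9,130),(47,9,130)]
def W(q): 
  c,s=np.cos(q[2]),np.sin(q[2]); return [(q[0]+(c*u-s*v)/1e3,q[1]+(s*u+c*v)/1e3,q[3]+z/1e3) for u,v,z in L]
f=lambda q:(proj('side',W(q))-obs).ravel()
r=least_squares(f,[.573,.23,.17,.01]);print(r.x,np.degrees(r.x[2]),r.fun.round(2))
for z in (.01,.014):
  r=least_squares(lambda q:f([q[0],q[1],q[2],z]),[.573,.23,.17]);print(z,r.x,r.cost)
```

```text
[0.5732229  0.23334021 0.19080599 0.01049936] 10.932377673887533 [-0.42  0.45 -0.71  0.06  0.05  0.41  0.21  0.21  0.66  0.6   0.19 -1.65]
0.01 [0.57336759 0.2327821  0.19020907] 2.364359299984768
0.014 [0.57220878 0.23725113 0.195075  ] 2.7061306076315526
```

Run:
```python
from plant import *
from h import *
f=grab_frame("wrist");R=cv2.Rodrigues(f['rvec'])[0];o=-R.T@f['tvec'].ravel();print('cam',o,'axis',R[2],observe()['tcp_pos'])
fs=[grab_frame("side")["color"].astype(float) for _ in range(4)]
m=np.mean(fs,0).clip(0,255).astype('uint8')[:,:,::-1]
m=cv2.convertScaleAbs(m,alpha=1.3,beta=20)
cv2.imwrite("pics/s8.png",cv2.resize(m[335:390,235:295],None,fx=10,fy=10,interpolation=cv2.INTER_NEAREST))
```

```text
cam [0.50361299 0.21721737 0.3739834 ] axis [ 0.27566599  0.04890177 -0.96000879] [0.57340139 0.23023457 0.22970644]
```

View pics/s8.png

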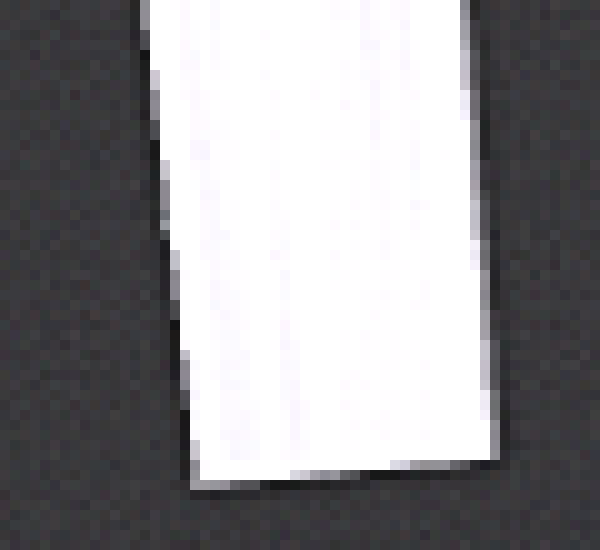

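A faint one-pixel bump at (251.5,357) matches where an out button should appear (251.3,358.2). There is time to spare, so I'll confirm with the wrist camera from the window's side, staying above everything.

{"fn": "send_rows", "kwargs": {"motion": [[85,0.058,0,0,-0.05],[85,0.058,0,0,-0.05],[85,0.058,0,0,-0.05],[85,0.058,0,0,-0.05],[85,0.058,0,0,-0.05],[85,0.058,0,0,-0.05],[85,0.058,0,0,-0.05],[85,0.058,0,0,-0.05],[85,0.058,0,0,-0.05],[85,0.05,0,-0.02,-0.05]]}}

```text
time: 15.25
tcp_pos: [0.7176, 0.2304, 0.226]
tool_rot: [0.644, 0.765, 0.0, 0.0]
force: [-0.2, 0.3, -0.4]
grip_width: 0.0851
```

Run:
```python
from plant import *
from h import *
s=observe();print(s['time'],s['tcp_pos'],s['force'])
f=grab_frame("wrist");cv2.imwrite("pics/w9.png",f["color"][:,:,::-1])
R=cv2.Rodrigues(f['rvec'])[0];print('cam',-R.T@f['tvec'].ravel())
p=R@np.array([.597,.234,.038])+f['tvec'].ravel();th=np.arctan2(np.hypot(p[0],p[1]),p[2]);k=f['intrinsics'];d=p[:2]/np.hypot(p[0],p[1])*th*k[0,0]
u,v=(d+k[:2,2]).round().astype(int);print(u,v)
x0=max(0,min(640-120,u-60));y0=max(0,min(480-100,v-50))
cv2.imwrite("pics/w9c.png",cv2.resize(f["color"][y0:y0+100,x0:x0+120,::-1],None,fx=6,fy=6,interpolation=cv2.INTER_CUBIC))
```

```text
15.25 [0.71764019 0.23041424 0.22603674] [-0.16746812  0.28909437 -0.43420982]
cam [0.70570483 0.30033435 0.36962419]
203 192
```

View pics/w9.png

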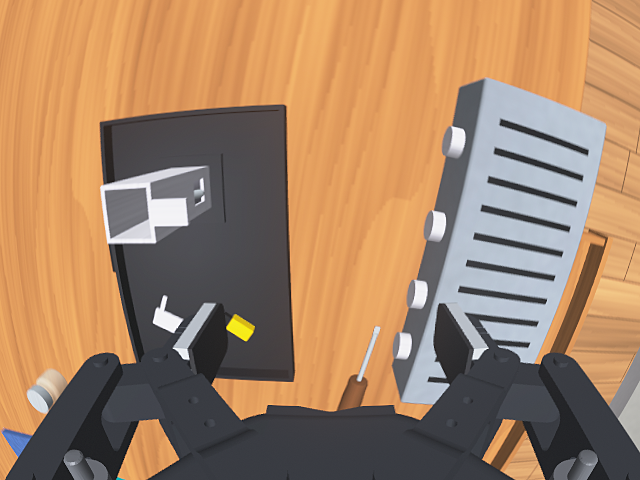

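View pics/w9c.png

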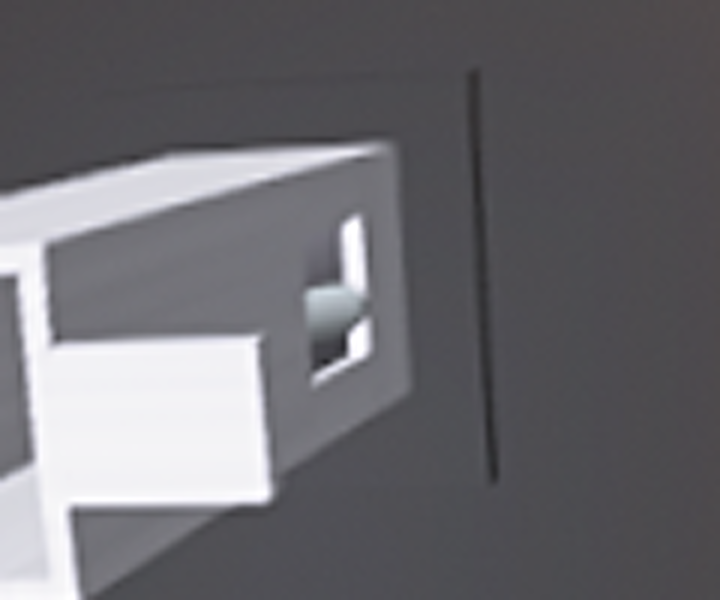

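The steel nose clearly sticks out through the window (wrist pixel (200,192)). The post stands upright and the gripper is clear of everything. Handing in.

```bash
python3 -c "
from plant import *
print(finish_job(), observe()['time'])"
```

```text
the job is handed in; nothing more can be done
the job is handed in; nothing more can be done
```

I fitted the headshell post over the tray's stub and handed the job in, with no fall and the plain tube left standing. I pinched it by its plain sides, turned it about 6° to match the stub, pushed it down until it seated, then let go. At the last clock reading before hand-in about 15.3 s of the 38 s had passed.

**Last checks:**
- **Home:** the post stopped at tool height 0.0979 m, exactly the predicted home height, with about 12 N of push. The side-camera fit afterwards put the foot at 10.5 mm against the nominal 10 mm, and its yaw at 11° against about 10° for the stub.
- **Button:** the wrist camera, looking from the window's side, shows the button out through the window. The side camera alone could not settle this, because the post's near edge hides all but about one pixel of the button.
- **Disagreement:** the two fixed cameras differ by about 3–4 mm on the stub's y position (0.229 from the top, 0.233 from the side). I aimed near the top-camera value and the post slid on freely.
- **Clearance:** the gripper was open and touching nothing when I handed in.

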